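Fit a shelf label holder over the riser shelf's lip and hold it pressed home

TASK

Take the label holder off the wall of the white bin and push it down onto the front lip of the steel riser shelf, squarely in front of the jug with the handle, so that its sprung leaf goes behind the lip, its card faces out from the shelf and its saddle sits fully home on the lip. Feel it bottom, then keep hold of it and finish while still pressing it firmly down on the lip, without ramming it, so that I can do up its clamp screw. Leave the bin and the goods on the shelf where they are.

Things in the scene. Friction and masses are not known exactly. Their poses are not given: they have to be found in the camera images.
- holder: Label holder, about 80 g, 70 mm wide (y). Origin: middle of the underside of its saddle, a steel strip 18 (x) x 70 x 4 mm, z 0 to 4. On it stands the card frame, an upright grey plate 9 mm thick (x), z 4 to 54. Card side is -x. Under it a front leg and a sprung back leaf straddle a wall. Starts loose and upright astride the near (-x) wall of the bin, saddle on the wall's top, card away from the bin.
- card (a point): Middle of the holder's card face (white card with grey bars), on the front of the plate: holder frame (-4.5, 0, 29) mm. The plate, 9 mm thick and 50 mm tall above the saddle, is the place to grip, from above and across its thickness.
- mouth (a point): Middle of the opening between the holder's legs: holder frame (-1, 0, -27) mm. Front leg: stiff, 70 mm wide, inner face x = -3.5, toe flared to x = -9.5 at z = -27. The leaf behind, 60 mm wide, has its bend (inner face x = +1, z = -14) nearest the front leg; from there its tail flares to x = +7 at z = -30. So the mouth is about 16 mm wide and the gap 4.5 mm.
- leaf (a joint): Angle of the holder's back leaf about its spring hinge at the saddle's back edge: 0 at rest, grows as it is spread (rad). The 6 mm lip spreads it, and it then pinches the lip: pushing the holder down over it takes about 2 to 10 N over the last 15 mm; then it stops dead when the saddle meets the lip's top.
- shelf: Stainless riser shelf, fixed on the worktop, 260 deep (x) x 400 wide (y), board top 110 mm up. Origin: worktop level under its middle; front is -x, towards the robot. Along the whole front stands an upright lip 6 mm thick with a rolled top (shelf x -130 to -124), up to 150 mm, 40 mm above the board. The goods stand 100 mm or more behind it and are at most 110 mm tall.
- lip_top (a point): Middle of the front lip's top edge: shelf frame (-127, 0, 150) mm, axes as the shelf's (y along the lip). The seated holder's origin lies on this line, its axes along the shelf's.
- lip_edge: The crown of the rolled front lip, its top 5 mm, rounded (5.2 mm across), part of the shelf; the holder's saddle bears on it. Origin 2.6 mm below point lip_top.
- jug: Open white plastic jug with a side handle and a small pouring lip, 88 mm across, 100 mm tall, on the shelf in one of three places about 130 mm apart. Origin: centre of its underside, on the axis of its round body (handle not counted); its axes are parallel to the shelf's, handle to +y. The holder belongs on the lip at this y, in the shelf's frame.
- canister: Round steel canister with lid and black knob, 92 mm across, 108 mm tall, on the shelf. Origin: centre of its underside.
- tub: Square white tub with grey lid, 93 x 93 x 90 mm, on the shelf. Origin: centre of its underside.
- bin: Open white plastic bin, 160 (x) x 220 (y) x 110 mm high, walls 4 mm, 1.5 kg, loose on the worktop. Origin: centre of its underside.
Not all that is in view belongs to the job. What is meant by the holder is not orange or red, and is the smaller of those in its own colour.

How it is judged:
On the way:
1. the holder is lifted off the bin, held in the fingers (contact force between holder and bin below 0.01 N and contact force between the fingers and holder above 1 N and height (world z) of holder above 0.14 m), for 0.1 s.
At the end, for the whole second after the job is handed in: Holder astride the front lip, card outwards, saddle within 2.5 mm of the lip top, upright and parallel to the lip within 0.1 rad, centred within 25 mm of the jug along the lip, at rest, still held by the fingers and pressed on the lip top with more than 4 N (z of holder in the frame of lip_top below 0.0025 m and x of holder in the frame of lip_top between -0.005 and 0.005 m and y of holder in the frame of lip_top between -0.19 and 0.19 m and y of holder in the frame of jug between -0.025 and 0.025 m and x of card in the frame of lip_top below 0 m and angle between the y axis of holder and the y axis of shelf, either way round below 0.1 rad and angle between holder's own z axis and vertical below 0.1 rad and contact force between holder and lip_edge above 4 N and contact force between the fingers and holder above 2 N and linear speed of holder below 0.02 m/s); the arm keeps its last pose, push and grip.
It fails at once if the jug is shifted by more than 20 mm (distance of jug from where it was at the start of the episode above 0.02 m).
It fails at once if the canister is shifted by more than 20 mm (distance of canister from where it was at the start of the episode above 0.02 m).
It fails at once if the tub is shifted by more than 20 mm (distance of tub from where it was at the start of the episode above 0.02 m).
It fails at once if the bin is shifted by more than 20 mm (distance of bin from where it was at the start of the episode above 0.02 m).
It fails at once if the holder is rammed on the lip with more than 70 N (contact force between holder and lip_edge above 70 N).
It also fails if it takes over 38 s, if anything falls off the work surface, if the arm or the gripper's body presses on something with over 40 N, if the wrist force passes 120 N, or if a joint passes its speed limit or range.

ROBOT

A 6-joint arm with a two-finger parallel gripper is mounted at the origin on the work surface. World frame = base frame: x ahead of the robot, y to its left, z up, the work surface at z = 0. Lengths are in m, angles in rad, forces in N, time in s.
With the tool pointing down it reaches from about 0.25 to 0.725 m from the base axis. Payload 4 kg.
Tool frame: the origin (TCP) lies on the centre line of the jaws, within the pads' length; the fingertips stand tip_reach ahead of it and the grasp point (between the pads) lies 5 mm behind it (tip_reach is the distance from the TCP to the fingertips, in m); z points along the fingers, y is the direction in which the jaws open and shut (so a half turn about z gives the same grasp; the last joint's range is limited). The gripper opens to 85 mm and grips with 20 to 120 N. Pads are 22 mm wide; open, the fingers measure 114 mm over their backs; the gripper's body (76 mm by 85 mm) begins 54 mm behind the grasp point. The pads swing forward as they close: fully open they stand 13 mm farther back than shut.
Start: joints at [1.301, 0.241, 0.005, 1.335, 0, 1.571], TCP at [0.133, 0.482, 0.245] pointing down, gripper open.
Joint ranges: [-2.72, 2.72], [-1.05, 1.87], [-1.09, 1.28], [-1.99, 2.15], [-1.42, 1.44], [-3.14, 3.14]. Speed limits (rad/s): [2.79, 2.79, 3.14, 3.14, 3.14, 3.14].

INTERFACE

Orientations are given as a unit quaternion [x, y, z, w].
In Python, from workcell import * gives the robot as it stands.
- The arm moves only by the tool arm_command, never from a script. Its arguments are lists of equal length, an entry for each row: "translation": the shift along the tool's x, y, z in cm, a list of three; "turn": the turn about the tool's z in rad; "hand": the closure, from 0 (fully open) to 1 (shut). In form: {"translation": [[x, y, z], ...], "turn": [turn, ...], "hand": [hand, ...]}. A call has 1 to 5 rows; each row is the pose to reach, as a shift and turn from the pose commanded when the call began, along the tool's axes at that moment; what a row does not reach only later rows make up. A row lasts 1/12 s, in which the tool goes at most 41.7 mm and 7.16 degrees, less where a joint would pass 70% of its speed; a pose out of reach is approached as far as the arm can. A call with a gripper value outside its range is refused whole. The fingers move at their own pace and stop on an object; the grip force is fixed at half the most. Time passes only in rows, so rows that repeat a pose let the fingers close. It gives the time, the measured TCP pose, the force and the opening at its end, in the units of the state.
- get_obs(): the state, without advancing time (a new reading comes with each control period).
- camera(name): name is "scene" or "side" or "wrist"; returns (picture, depth): 480x640x3 uint8, red, green, blue; 480x640 float32, m along the optical axis (not along the pixel's ray), 0 where there is no reading.
- camera_info(name): a dict with "mtx" (3x3 intrinsics, pixels), "dist_coeffs" ([k1, k2, p1, p2, k3] as OpenCV has them; the pictures are not rectified), "world_to_cam" (4x4, takes a point from world to camera coordinates). Camera axes: x right, y down, z forward; pixel columns grow to the right and rows downward; lengths in m; the calibration is good to about 2 mm. A picture is of the moment at which its call begins: read the wrist's pose just before it. camera_info takes no time and is no camera call; for the wrist camera it gives the pose at the moment of the call.
- job_done(): hands the job in, once; it reports no verdict.
Trained networks look in the newest picture that a camera, given by its name, has taken for a name from the list of things; names that differ only in an ending like _2 or _b are one class to them, and where a whole thing is asked for, a point or a joint stands for the part that bears it (a point fixed in the world has none). Each returns a list of dicts, best first, with "conf" (0 to 1); they miss things now and then, are a little off and sometimes report something else, mostly with a low value. They report only what shows in the picture. A call takes as long as a camera call. They do not tell look-alikes from the thing itself.
- search_frame(camera, name): "location" ([row, column] in pixels, amid what is visible of it).
- spot_point(camera, name): "location" ([row, column] in pixels: a listed point, or the origin of a listed thing).
The state is a dict: "clock": time; "joint_pos": joint angles; "joint_vel": joint speeds; "tau": joint torques, N m; "eef_pos": TCP position; "tool_rot": TCP orientation; "ft_force": force on the tool from outside, world axes, zero at the start; "ft_torque": the same for the moment, N m; "grip_width": finger opening in m.
Only numpy, scipy, OpenCV 4.12 (cv2) and the standard library are available. Lean on these libraries where they do the work, as an engineer would, in place of code of your own. Each camera call takes 0.05 s, during which the arm holds its last target. There are 200 camera calls.

## Working session

There is one attempt and no reset: what is moved stays moved. The work goes in short steps, Python scripts to look and compute and a tool call to move; the robot and the scene stay as the last step left them, time stands still between calls to the robot, and variables do not carry over. Pictures are saved under pics/ and viewed, about 8 in all and at most 12, crops included, and the job is handed in when it is done.

Besides the shell and the picture viewer there is one more tool, called after "Request:" as name([rows], argument=value, ...), one row to a line, values as JSON. arm_command: Moves the arm, as the interface text tells. Its arguments: {"type":"object","properties":{"translation":{"type":"array","items":{"type":"array","items":{"type":"number"}}},"turn":{"type":"array","items":{"type":"number"}},"hand":{"type":"array","items":{"type":"number"}}},"required":["translation","turn","hand"]}

```bash
mkdir -p pics; ls; python3 - <<'E'
from workcell import *
import cv2,numpy as np
o=get_obs(); print({k:np.round(v,3).tolist() for k,v in o.items()})
for c in("scene","side"):
    p,d=camera(c); cv2.imwrite(f"pics/{c}0.png",p[:,:,::-1]); np.save(f"pics/{c}0.npy",d)
    print(c,camera_info(c))
    for n in("holder","jug","canister","tub","bin","shelf"):
        print(n,[(np.round(x["location"]),round(x["conf"],2)) for x in search_frame(c,n)[:4]])
E
```

```text
pics
{'clock': 0.0, 'joint_pos': [1.301, 0.241, 0.004, 1.335, 0.0, 1.571], 'joint_vel': [-0.0, 0.002, -0.0, -0.0, 0.001, -0.001], 'tau': [0.002, -37.232, 25.241, 0.017, -0.0, 0.0], 'eef_pos': [0.133, 0.481, 0.244], 'tool_rot': [0.134, 0.991, -0.001, -0.0], 'ft_force': [0.253, -0.247, 0.203], 'ft_torque': [0.023, 0.027, -0.031], 'grip_width': 0.085}
scene {'mtx': array([[509.81334011,   0.        , 323.9906411 ],
       [  0.        , 509.81334011, 242.25886995],
       [  0.        ,   0.        ,   1.        ]]), 'dist_coeffs': array([-0.0093878,  0.       ,  0.       ,  0.       ,  0.       ]), 'world_to_cam': array([[ 0.71006308,  0.70407294, -0.00957672, -0.4000018 ],
       [ 0.60737066, -0.61930576, -0.49755528, -0.22228662],
       [-0.35624613,  0.34747902, -0.8673794 ,  1.28014101],
       [ 0.        ,  0.        ,  0.        ,  1.        ]])}
holder [(array([124., 367.]), 0.98), (array([152., 367.]), 0.96), (array([175., 299.]), 0.9), (array([248., 282.]), 0.83)]
jug [(array([316., 379.]), 0.73)]
canister [(array([365., 326.]), 0.85)]
tub [(array([426., 265.]), 0.89)]
bin 
[... 183 characters left out ...]
     [  0.        ,   0.        ,   1.        ]]), 'dist_coeffs': array([-0.06500064,  0.        ,  0.        ,  0.        ,  0.        ]), 'world_to_cam': array([[ 0.8672779 , -0.49757353,  0.01579961, -0.40577698],
       [-0.27342313, -0.50262229, -0.82012842,  0.27250767],
       [ 0.41601543,  0.70695927, -0.57196132,  1.07349397],
       [ 0.        ,  0.        ,  0.        ,  1.        ]])}
holder [(array([233., 189.]), 0.79), (array([284., 221.]), 0.71), (array([210., 254.]), 0.6), (array([306., 297.]), 0.6)]
jug [(array([224., 416.]), 0.83)]
canister [(array([255., 457.]), 0.65)]
tub [(array([287., 494.]), 0.55)]
bin [(array([224., 283.]), 0.67)]
shelf [(array([301., 428.]), 0.72)]
```

View pics/scene0.png

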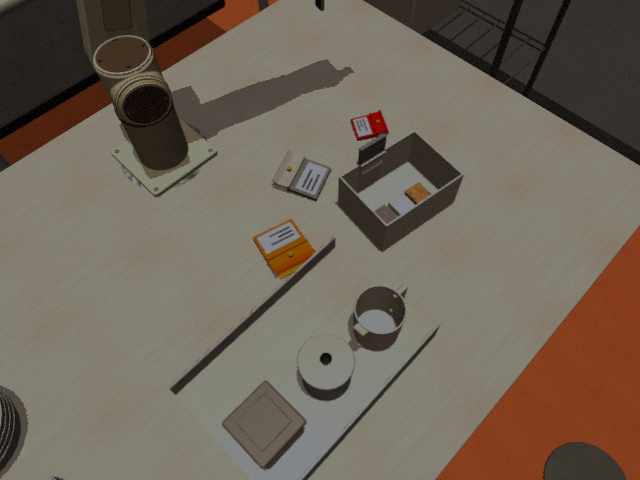

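View pics/side0.png

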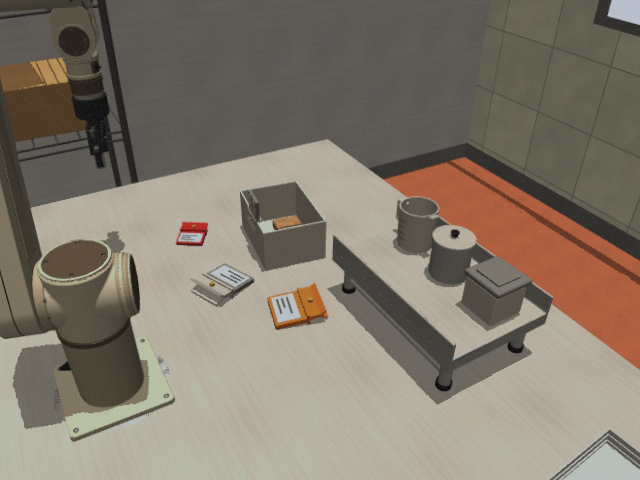

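The scene picture shows the grey holder upright on the bin's left wall (about row 152, col 367), with lying red, orange and larger grey look-alikes. The lip's top runs from (240,335) to (388,174), and the jug is at (312,380) by the far end. The side view agrees.

```bash
cat > h.py <<'E'
from workcell import *
import cv2,numpy as np
def cloud(c,d):
    i=camera_info(c); v,u=np.nonzero(d>0)
    n=cv2.undistortPoints(np.c_[u,v].astype(float)[:,None],i["mtx"],i["dist_coeffs"])[:,0]
    z=d[v,u][:,None]; P=np.c_[n*z,z]; T=i["world_to_cam"]
    W=np.full(d.shape+(3,),np.nan); W[v,u]=(P-T[:3,3])@T[:3,:3]; return W
def fit(X):
    X=X[:,:2]; m=np.median(X,0); vx=cv2.fitLine(X.astype(np.float32),cv2.DIST_HUBER,0,.001,.001).ravel()
    t=(X-vx[2:])@vx[:2]; return vx, vx[2:]+np.outer(np.percentile(t,[.5,99.5]),vx[:2])
E
python3 - <<'E'
from h import *
for c,hp in(("scene",(slice(130,178),slice(350,395))),("side",(slice(185,235),slice(240,270)))):
    d=np.load(f"pics/{c}0.npy"); W=cloud(c,d); z=W[...,2]
    print(c,"wk z",np.nanmedian(z[(abs(z)<.02)]))
    A=W[hp].reshape(-1,3); A=A[(A[:,2]>.125)&(A[:,2]<.18)]
    if len(A)>10: v,e=fit(A); print("holder",len(A),A.min(0),A.max(0),np.median(A,0),"dir",v[:2],e.round(4).tolist())
    r,cc=(slice(230,400),slice(165,345)) if c=="scene" else (slice(230,370),slice(325,460))
    A=W[r,cc].reshape(-1,3); A=A[(A[:,2]>.145)&(A[:,2]<.155)]
    v,e=fit(A); print("lip",len(A),v[:2],e.round(4).tolist(),A[:,2].max())
    r,cc=(slice(280,355),slice(345,410)) if c=="scene" else (slice(190,250),slice(390,440))
    A=W[r,cc].reshape(-1,3); A=A[(A[:,2]>.19)&(A[:,2]<.225)]; print("jug",len(A),A.min(0).round(3),A.max(0).round(3))
    r,cc=(slice(130,250),slice(330,470)) if c=="scene" else (slice(175,270),slice(235,330))
    A=W[r,cc].reshape(-1,3); A=A[(A[:,2]>.104)&(A[:,2]<.114)]; print("bin rim",len(A),cv2.minAreaRect(A[:,:2].astype(np.float32)))
    for n in("holder","jug","card","lip_top"):
        for x in spot_point(c,n)[:5]:
            p=np.array(x["location"]); i=camera_info(c); q=W[int(p[0]),int(p[1])]; print(n,p.round(0),round(x["conf"],2),q.round(3))
E
```

```text
scene wk z 0.0003602316142661662
holder 400 [0.42434837 0.24285597 0.12502688] [0.44288357 0.31519016 0.16711367] [0.43551136 0.27475762 0.15045803] dir [0.16495176 0.98630166] [[0.4303, 0.2429], [0.4419, 0.3119]]
lip 831 [ 0.02129878 -0.99977314] [[0.5326, 0.0574], [0.541, -0.3378]] 0.15495738825156416
jug 916 [ 0.663 -0.106  0.19 ] [0.751 0.06  0.214]
bin rim 898 ((0.5011299252510071, 0.23130708932876587), (0.3415273129940033, 0.16754654049873352), 81.65827178955078)
holder [155. 367.] 0.92 [0.436 0.262 0.137]
holder [174. 293.] 0.73 [0.289 0.172 0.025]
holder [252. 286.] 0.67 [0.434 0.013 0.024]
holder [126. 374.] 0.62 [0.322 0.424 0.015]
jug [328. 372.] 0.64 [ 0.702 -0.014  0.113]
jug [311. 257.] 0.54 [ 0.539 -0.144  0.148]
card [178. 310.] 0.93 [0.32  0.194 0.016]
card [242. 276.] 0.83 [0.394 0.02  0.015]
card [148. 368.] 0.79 [0.435 0.261 0.163]
card [164. 368.] 0.63 [0.434 0.271 0.097]
card [125. 364.] 0.6 [0.299 0.408 0.013]
lip_top [305. 256.] 0.95 [ 0.469 -0.109 -0.001]
side wk z 0.0006616411492224737
holder 197 [0.42138782 0.24153042 0.12517475] [0.4409139  0.31494195 0.16893112] [0.42752314 0.2683041  0.15255341] dir [0.09876142 0.99511117] [[0.4245, 0.243], [0.4315, 0.3135]]
lip 819 [0.08116589 0.9967006 ] [[0.5305, -0.3366], [0.5626, 0.0569]] 0.15487878190705176
jug 836 [ 0.653 -0.145  0.19 ] [0.751 0.062 0.216]
bin rim 615 ((0.507634162902832, 0.29189175367355347), (0.22862926125526428, 0.1702130138874054), 81.95291900634766)
holder [286. 215.] 0.91 [0.278 0.169 0.022]
holder [213. 253.] 0.76 [0.426 0.272 0.125]
holder [304. 301.] 0.72 [0.425 0.023 0.017]
holder [231. 189.] 0.65 [0.301 0.434 0.014]
holder [225. 252.] 0.49 [0.42  0.276 0.086]
jug [243. 411.] 0.91 [ 0.673 -0.036  0.138]
card [273. 228.] 0.97 [0.321 0.204 0.021]
card [310. 286.] 0.68 [0.387 0.021 0.017]
card [235. 191.] 0.61 [0.3   0.416 0.012]
card [283. 388.] 0.61 [ 0.534 -0.138  0.149]
card [205. 251.] 0.56 [0.431 0.3   0.128]
```

Request:
arm_command([
  [-3.4,-1.1,-0.3],
  [-6.8,-2.2,-0.6],
  [-10.2,-3.4,-1.0],
  [-13.6,-4.5,-1.5],
  [-17,-5.7,-2],
], turn=[0.12,0.24,0.36,0.48,0.6], hand=[0,0,0,0,0])

```text
clock: 1.52
eef_pos: [0.2829, 0.3807, 0.2655]
tool_rot: [0.424, 0.906, 0.0, 0.0]
ft_force: [-0.3, 0.6, 0.3]
grip_width: 0.0854
```

```bash
cat >> h.py <<'E'
from scipy.spatial.transform import Rotation as Ro
def go(target,yang):
    """print shift (cm, tool axes) and turn to reach world target with tool y at world angle yang (deg)"""
    o=get_obs(); R=Ro.from_quat(o["tool_rot"]).as_matrix()
    a=np.degrees(np.arctan2(R[1,1],R[0,1]))
    print("t",o["clock"],"eef",np.round(o["eef_pos"],4),"yang",a.round(2),"w",o["grip_width"],"F",np.round(o["ft_force"],2))
    t=-((yang-a+90)%180-90)
    print("shift cm",(100*R.T@(np.array(target)-o["eef_pos"])).round(2),"turn",np.radians(t).round(3))
E
python3 -c "
from h import *
go((.42,.279,.26),-8.3); print(get_obs()['joint_pos'],[k for k in dir() if 'tip' in k.lower()])
import workcell; print([k for k in dir(workcell) if k[0]!='_'], getattr(workcell,'tip_reach',None))"
```

```text
t 1.5167 eef [0.2829 0.3807 0.2655] yang 39.87 w 0.08539413456772037 F [-0.29  0.57  0.27]
shift cm [-16.59   4.     0.55] turn 0.841
[ 9.31625361e-01  1.81387679e-01 -1.74692383e-02  1.37176327e+00
  1.15942571e-05  1.80660134e+00] ['tip_reach']
['Unreachable', 'camera', 'camera_info', 'get_obs', 'job_done', 'search_frame', 'spot_point', 'tip_reach'] 0.014
```

Request:
arm_command([
  [-3.3,0.8,0],
  [-6.6,1.6,0],
  [-10,2.4,0],
  [-13.3,3.2,0],
  [-16.6,4,0.5],
], turn=[0.12,0.24,0.36,0.48,0.6], hand=[0,0,0,0,0])

```text
clock: 1.93
eef_pos: [0.4213, 0.2797, 0.2613]
tool_rot: [0.673, 0.74, 0.001, 0.0]
ft_force: [0.9, 0.7, 0.2]
grip_width: 0.0853
```

Request:
arm_command([
  [0,0,0],
  [0,0,0],
  [0,0,0],
], turn=[0.12,0.24,0.24], hand=[0,0,0])

```text
clock: 2.18
eef_pos: [0.4202, 0.2799, 0.26]
tool_rot: [0.756, 0.655, -0.0, -0.0]
ft_force: [-0.3, 0.4, -0.4]
grip_width: 0.0853
```

```bash
python3 - <<'E'
from h import *
go((.434,.279,.26),-8.3)
p,d=camera("wrist"); cv2.imwrite("pics/w1.png",p[:,:,::-1]); np.save("pics/w1.npy",d)
W=cloud("wrist",d); z=W[...,2]; print(np.linalg.inv(camera_info("wrist")["world_to_cam"])[:3,3])
for lo,hi,n in((.155,.175,"platetop"),(.104,.114,"rim"),(.112,.155,"plate")):
    m=(z>lo)&(z<hi)&(abs(W[...,1]-.279)<.06)&(abs(W[...,0]-.43)<.05); A=W[m]
    if len(A)>20:
        v,u=np.nonzero(m); print(n,len(A),A.min(0).round(4),A.max(0).round(4),cv2.minAreaRect(A[:,:2].astype(np.float32)),fit(A)[0],(v.min(),v.max(),u.min(),u.max()))
E
```

```text
t 2.1833 eef [0.4202 0.2799 0.26  ] yang -8.18 w 0.08529288732796121 F [-0.31  0.43 -0.38]
shift cm [0.11 1.38 0.  ] turn 0.002
[0.43041352 0.36504975 0.38875908]
platetop 1787 [0.4228 0.2468 0.1553] [0.4408 0.3167 0.166 ] ((0.4317430257797241, 0.2816271185874939), (0.07030418515205383, 0.009492352604866028), 81.78773498535156) [0.14140482 0.98995185 0.4319337  0.28426772] (np.int64(192), np.int64(304), np.int64(328), np.int64(345))
rim 525 [0.4194 0.2191 0.104 ] [0.4457 0.3388 0.114 ] ((0.4302918314933777, 0.2788897156715393), (0.1211557611823082, 0.020463375374674797), 81.84013366699219) [0.23630218 0.9716796  0.4301779  0.30188745] (np.int64(145), np.int64(305), np.int64(317), np.int64(347))
plate 1060 [0.4188 0.246  0.112 ] [0.4457 0.3174 0.1549] ((0.4321971535682678, 0.28152191638946533), (0.07038334757089615, 0.017969850450754166), 82.29020690917969) [0.16003574 0.9871112  0.4283137  0.29111713] (np.int64(179), np.int64(296), np.int64(321), np.int64(347))
```

View pics/w1.png

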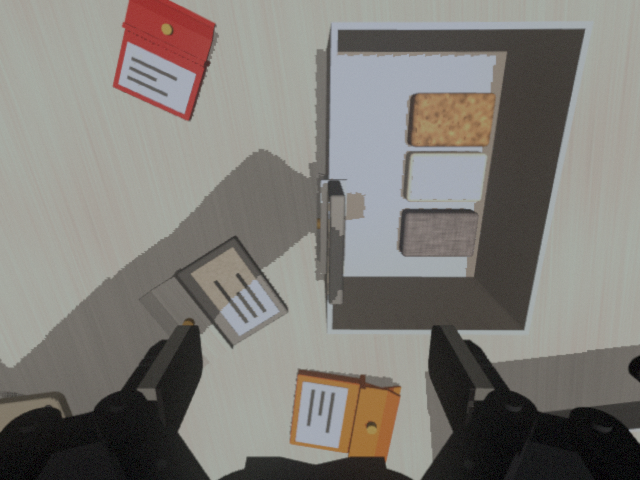

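The wrist view shows the plate edge-on at col 336, rows 180–300, on the bin's left wall. The fit is a 70 x 9.5 mm rectangle centred at (0.4317, 0.2816), top 0.165, which agrees with the given sizes. Next I go down and grip.

Request:
arm_command([
  [0.3,1.1,2],
  [0.3,1.1,5.5],
  [0.3,1.1,9],
  [0.3,1.1,11.5],
  [0.3,1.1,12.5],
], turn=[0,0,0,0,0], hand=[0,0,0,0,0])

```text
clock: 2.65
eef_pos: [0.4282, 0.281, 0.1315]
tool_rot: [0.753, 0.658, -0.003, -0.0]
ft_force: [-0.4, -0.3, -1.2]
grip_width: 0.0858
```

Request:
arm_command([
  [0,0,0],
  [0,0,0],
  [0,0,0],
  [0,0,0],
  [0,0,0],
], turn=[0,0,0,0,0], hand=[0.4,0.6,0.8,1,1])

```text
clock: 3.07
eef_pos: [0.4319, 0.2828, 0.1371]
tool_rot: [0.754, 0.656, 0.002, 0.0]
ft_force: [0.0, 0.0, -1.1]
grip_width: 0.0257
```

Request:
arm_command([
  [0,0,0],
  [0,0,0],
  [0,0,0],
  [0,0,0],
  [0,0,0],
], turn=[0,0,0,0,0], hand=[1,1,1,1,1])

```text
clock: 3.48
eef_pos: [0.4317, 0.2824, 0.1364]
tool_rot: [0.755, 0.656, 0.001, 0.0]
ft_force: [0.1, -0.5, 5.6]
grip_width: 0.0083
```

Request:
arm_command([
  [0,0,-1],
  [0,0,-2.5],
  [0,0,-5],
  [0,0,-8],
  [0,0,-11.5],
], turn=[0,0,0,0,0], hand=[1,1,1,1,1])

```text
clock: 3.9
eef_pos: [0.4294, 0.2812, 0.2501]
tool_rot: [0.754, 0.656, -0.002, -0.001]
ft_force: [0.2, 0.4, -0.5]
grip_width: 0.0083
```

Request:
arm_command([
  [0,0,0],
  [0,0,0],
], turn=[0,0], hand=[1,1])

```text
clock: 4.07
eef_pos: [0.4318, 0.2828, 0.2529]
tool_rot: [0.754, 0.656, 0.002, 0.0]
ft_force: [-0.5, 0.4, -1.3]
grip_width: 0.0086
```

```bash
python3 - <<'E'
from h import *
go((.48,.1,.25),0)
p,d=camera("wrist"); cv2.imwrite("pics/w2.png",p[:,:,::-1]); np.save("pics/w2.npy",d)
W=cloud("wrist",d); z=W[...,2]
m=(z>.19)&(z<.30)&(abs(W[...,1]-.2816)<.06)&(abs(W[...,0]-.43)<.03)&(np.indices(z.shape)[0]<330);A=W[m]; v,u=np.nonzero(m); print(len(A),A.min(0),A.max(0),cv2.minAreaRect(A[:,:2].astype(np.float32)),v.min(),v.max(),u.min(),u.max())
for h in((.16,.20),(.2,.24),(.24,.26),(.26,.29)):
    B=A[(A[:,2]>h[0])&(A[:,2]<h[1])]
    if len(B):print(h,len(B),B.mean(0).round(4),B.min(0).round(4),B.max(0).round(4))
E
```

```text
t 4.0667 eef [0.4318 0.2828 0.2529] yang -7.96 w 0.008627058611432982 F [-0.48  0.38 -1.32]
shift cm [-17.43   7.31   0.25] turn -0.139
5034 [0.41279706 0.28003487 0.19420124] [0.44845966 0.31724179 0.27986747] ((0.4287848174571991, 0.2999085485935211), (0.03436468169093132, 0.0355491079390049), 10.312292098999023) 223 329 267 363
(0.16, 0.2) 142 [0.4281 0.3032 0.1986] [0.4184 0.28   0.1942] [0.4432 0.3171 0.2   ]
(0.2, 0.24) 1788 [0.4325 0.3072 0.2251] [0.4188 0.2809 0.2   ] [0.4436 0.3172 0.24  ]
(0.24, 0.26) 1449 [0.4324 0.3012 0.2496] [0.4128 0.287  0.24  ] [0.4485 0.3166 0.26  ]
(0.26, 0.29) 1655 [0.4341 0.3132 0.2744] [0.4281 0.3043 0.26  ] [0.4388 0.3168 0.2799]
```

View pics/w2.png

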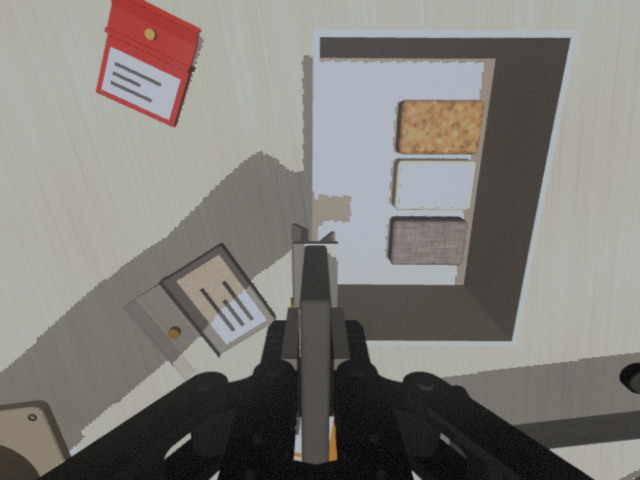

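The wrist view shows the holder clear of the bin and upright in the fingers (plate at cols 303–330, rows 245–460). Its top is at z 0.280, so the saddle is 27 mm below the TCP. The bin looks unmoved. I now carry it near the lip.

Request:
arm_command([
  [-3,1.1,-0.3],
  [-6.5,2.5,-0.5],
  [-10,3.8,-0.5],
  [-13.5,5.1,-0.5],
  [-17,6.4,-0.5],
], turn=[-0.03,-0.06,-0.09,-0.12,-0.139], hand=[1,1,1,1,1])

```text
clock: 4.53
eef_pos: [0.4694, 0.1031, 0.2534]
tool_rot: [0.706, 0.708, -0.002, -0.001]
ft_force: [0.9, 0.6, -1.5]
grip_width: 0.0083
```

Request:
arm_command([
  [-3.5,0.8,0],
  [-7,1.7,0],
  [-10.5,2.6,0],
  [-12.6,2.8,0],
  [-12.6,2.8,0],
], turn=[0,0,0,0,0], hand=[1,1,1,1,1])

```text
clock: 4.95
eef_pos: [0.4978, -0.0251, 0.2531]
tool_rot: [0.709, 0.705, -0.002, -0.001]
ft_force: [-1.0, 0.5, -0.7]
grip_width: 0.0084
```

```bash
python3 - <<'E'
from h import *
go((.535,-.02,.26),0)
p,d=camera("wrist"); cv2.imwrite("pics/w3.png",p[:,:,::-1]); np.save("pics/w3.npy",d)
W=cloud("wrist",d); np.save("pics/w3W.npy",W); z=W[...,2]
m=(z>.14)&(z<.153)&(abs(W[...,0]-.545)<.04);A=W[m];v,u=np.nonzero(m)
print("lip",len(A),A.min(0),A.max(0),cv2.minAreaRect(A[:,:2].astype(np.float32)),v.min(),v.max(),u.min(),u.max())
m&=z>.1475;A=W[m]
for y0 in np.arange(-.2,.08,.02):
    B=A[abs(A[:,1]-y0)<.01]
    if len(B)>5: print(y0.round(2),len(B),np.percentile(B[:,0],[2,50,98]).round(4),B[:,2].max().round(4))
# jug from scene+side rim
for c in("scene","side"):
    w=cloud(c,np.load(f"pics/{c}0.npy")).reshape(-1,3); B=w[(w[:,2]>.203)&(w[:,2]<.216)&(w[:,1]>-.075)&(w[:,1]<.1)&(w[:,0]>.6)]
    H=np.histogram(B[:,1],np.arange(-.08,.08,.01)); print(c,H[0],B.min(0),B.max(0))
E
```

```text
t 4.95 eef [ 0.4978 -0.0251  0.2531] yang -0.33 w 0.00837186233174622 F [-0.95  0.51 -0.74]
shift cm [ 0.53  3.72 -0.7 ] turn -0.006
lip 2652 [ 0.52741613 -0.10341606  0.14000407] [0.53651309 0.06397703 0.15250642] ((0.5318599343299866, -0.019717708230018616), (0.006237335037440062, 0.16749587655067444), 1.0637590885162354) 103 363 365 381
-0.1 81 [0.5315 0.5339 0.5358] 0.1514
-0.08 207 [0.5303 0.5327 0.5354] 0.1512
-0.06 220 [0.5301 0.5323 0.5351] 0.1515
-0.04 242 [0.5296 0.5319 0.5346] 0.1515
-0.02 263 [0.5291 0.5315 0.5342] 0.1516
-0.0 272 [0.5289 0.5312 0.5338] 0.1525
0.02 310 [0.5284 0.5308 0.5335] 0.1518
0.04 333 [0.528  0.5304 0.533 ] 0.1523
0.06 248 [0.5277 0.53   0.5327] 0.152
scene [ 0 59 90 50 34 33 29 30 33 39 86 15  0  0  0] [ 0.66280941 -0.06761107  0.20300947] [0.75069004 0.03209925 0.21415189]
side [ 0 17 28 47 29 26 24 24 25 26 56 26  0  0  0] [ 0.66099051 -0.06633047  0.20303082] [0.75102309 0.03511649 0.215647  ]
```

View pics/w3.png

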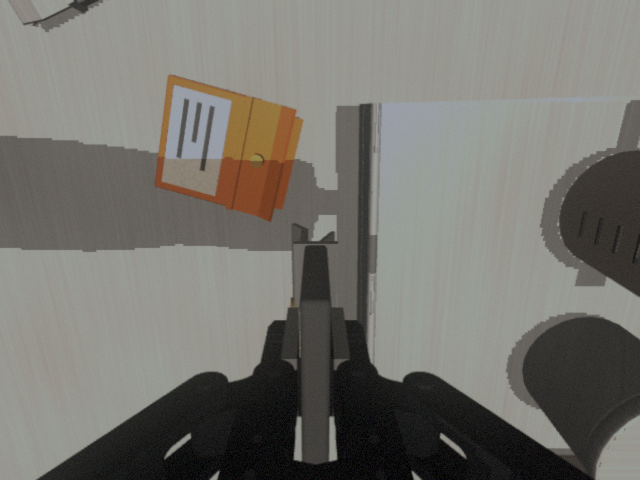

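The wrist view shows the lip as a dark vertical strip at cols 360–380, the held plate at cols 303–330, and the goods at the right edge. The lip is 6.2 mm wide and yawed about +0.0185 rad. Next I measure plate against lip in this same picture, and fit the jug's circle.

```bash
python3 - <<'E'
from h import *
from scipy.optimize import least_squares
W=np.load("pics/w3W.npy"); z=W[...,2]
m=(abs(z-.28)<.004)&(np.indices(z.shape)[1]>295)&(np.indices(z.shape)[1]<335); A=W[m]
v,u=np.nonzero(m); print("plate top",len(A),v.min(),v.max(),A.min(0).round(4),A.max(0).round(4),cv2.minAreaRect(A[:,:2].astype(np.float32)),A[:,2].mean())
for y0 in np.arange(-.07,.03,.01):
    B=A[abs(A[:,1]-y0)<.005]
    if len(B)>5: print(y0.round(3),len(B),np.percentile(B[:,0],[2,50,98]).round(4),B[:,2].mean().round(4))
# end-on legs
for r in(226,230,234,238,242,246,250): print(r,[tuple(W[r,c].round(3)) for c in(296,302,310,318,326,332)])
B=[]
for c in("scene","side"):
    w=cloud(c,np.load(f"pics/{c}0.npy")).reshape(-1,3); b=w[(w[:,2]>.203)&(w[:,2]<.216)&(w[:,1]>-.075)&(w[:,1]<.1)&(w[:,0]>.6)]; B.append(b)
    s=least_squares(lambda p:np.hypot(b[:,0]-p[0],b[:,1]-p[1])-.043,[.706,-.015],loss="soft_l1",f_scale=.002); print(c,s.x)
E
```

```text
plate top 5541 292 463 [ 0.4907 -0.0491  0.276 ] [0.5026 0.0118 0.2829] ((0.4966394901275635, -0.01864359714090824), (0.06089983507990837, 0.011902411468327045), 89.66789245605469) 0.2803453142647659
-0.05 194 [0.4919 0.4965 0.5011] 0.2807
-0.04 725 [0.4919 0.4965 0.5011] 0.2808
-0.03 911 [0.4908 0.4966 0.5024] 0.2802
-0.02 1041 [0.4908 0.4966 0.5025] 0.28
-0.01 954 [0.4912 0.4967 0.5022] 0.2803
0.0 915 [0.4926 0.4968 0.5011] 0.2807
0.01 801 [0.4927 0.4971 0.5012] 0.28
226 [(np.float64(0.488), np.float64(0.01), np.float64(0.205)), (np.float64(0.491), np.float64(0.011), np.float64(0.206)), (np.float64(0.49), np.float64(-0.05), np.float64(0.0)), (np.float64(0.498), np.float64(-0.05), np.float64(0.0)), (np.float64(0.506), np.float64(-0.049), np.float64(0.001)), (np.float64(0.512), np.float64(-0.05), np.float64(-0.001))]
230 [(np.float64(0.488), np.float64(0.009), np.float64(0.205)), (np.float64(0.491), np.float64(0.011), np.float64(0.212)), (np.float64(0.49), np.float64(-0.054), np.float64(-0.001)), (np.float64(0.498), np.float64(-0.053), np.float64(0.001)), (np.float64(0.506), np.float
[... 1249 characters left out ...]
(0.491), np.float64(0.01), np.float64(0.231)), (np.float64(0.495), np.float64(0.011), np.float64(0.233)), (np.float64(0.498), np.float64(0.01), np.float64(0.233)), (np.float64(0.501), np.float64(0.01), np.float64(0.233)), (np.float64(0.503), np.float64(0.01), np.float64(0.231))]
250 [(np.float64(0.489), np.float64(0.008), np.float64(0.231)), (np.float64(0.491), np.float64(0.008), np.float64(0.231)), (np.float64(0.495), np.float64(0.011), np.float64(0.238)), (np.float64(0.498), np.float64(0.011), np.float64(0.238)), (np.float64(0.501), np.float64(0.01), np.float64(0.237)), (np.float64(0.503), np.float64(0.008), np.float64(0.231))]
scene [ 0.70703897 -0.01331172]
side [ 0.70525374 -0.01070067]
```

Request:
arm_command([
  [0.4,1.7,0],
  [0.8,3.5,0],
  [0.8,3.5,1],
  [0.8,3.5,2],
  [0.8,3.5,2],
], turn=[-0.025,-0.025,-0.025,-0.025,-0.025], hand=[1,1,1,1,1])

```text
clock: 5.42
eef_pos: [0.531, -0.0122, 0.2316]
tool_rot: [0.698, 0.716, -0.003, -0.003]
ft_force: [-0.8, 0.0, -1.7]
grip_width: 0.0082
```

Request:
arm_command([
  [0,0,0],
  [0,0,0],
  [0,0,0],
], turn=[0,0,0], hand=[1,1,1])

```text
clock: 5.67
eef_pos: [0.5334, -0.013, 0.2357]
tool_rot: [0.698, 0.716, 0.0, 0.0]
ft_force: [0.3, 0.3, -1.1]
grip_width: 0.0082
```

```bash
cat >> h.py <<'E'
def look(name,ztop):
    go((.532,-.016,.2),-.0)
    p,d=camera("wrist"); cv2.imwrite(f"pics/{name}.png",p[:,:,::-1])
    W=cloud("wrist",d); z=W[...,2]; I=np.indices(z.shape)
    m=(abs(z-ztop)<.004)&(I[1]>280)&(I[1]<350); A=W[m]
    print("plate",A.max(0).round(4),cv2.minAreaRect(A[:,:2].astype(np.float32)),A[:,2].mean())
    for y0 in np.arange(-.05,.03,.01):
        B=A[abs(A[:,1]-y0)<.005]
        if len(B)>50: print("pl",y0.round(3),np.percentile(B[:,0],[2,50,98]).round(4))
    A=W[(z>.1475)&(z<.154)&(abs(W[...,0]-.53)<.015)]
    for y0 in np.arange(-.2,.08,.02):
        B=A[abs(A[:,1]-y0)<.01]
        if len(B)>20: print("lip",y0.round(2),len(B),np.percentile(B[:,0],[2,50,98]).round(4),np.percentile(B[:,2],90).round(4))
E
python3 -c "
from h import *
look('w4',.26)"
```

```text
t 5.6667 eef [ 0.5334 -0.013   0.2357] yang 1.45 w 0.008240151078373446 F [ 0.27  0.35 -1.12]
shift cm [-0.29 -0.14  3.57] turn 0.025
plate [0.543  0.0216 0.264 ] ((0.5336306691169739, -0.008258555084466934), (0.021200427785515785, 0.06013491749763489), 10.589431762695312) 0.2622736216590283
pl -0.04 [0.5285 0.5331 0.5377]
pl -0.03 [0.5279 0.5326 0.5375]
pl -0.02 [0.5269 0.5327 0.5385]
pl -0.01 [0.5265 0.5322 0.5384]
pl 0.0 [0.5224 0.5322 0.5422]
pl 0.01 [0.5275 0.532  0.5364]
pl 0.02 [0.5276 0.5318 0.5363]
lip -0.0 155 [0.5293 0.5321 0.5345] 0.1508
lip 0.02 331 [0.5292 0.5318 0.5342] 0.1508
lip 0.04 365 [0.5287 0.5313 0.5339] 0.1508
lip 0.06 237 [0.5288 0.5311 0.5337] 0.1507
```

View pics/w4.png

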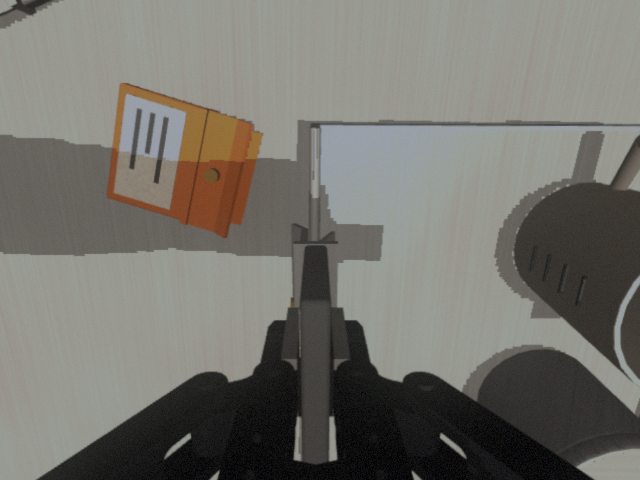

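The view shows the plate in line with the lip (plate col ~316, lip cols 310–320). Their x agree within 0.5 mm and the holder's centre is at y -0.013. The saddle is about 58 mm above the lip.

Request:
arm_command([
  [0,0,1],
  [0,0,2],
  [0,0,3],
  [0,0,3.7],
  [0,0,4],
], turn=[0,0,0,0,0], hand=[1,1,1,1,1])

```text
clock: 6.13
eef_pos: [0.5325, -0.0132, 0.1931]
tool_rot: [0.698, 0.716, -0.001, -0.001]
ft_force: [0.0, -0.3, -0.8]
grip_width: 0.0084
```

Request:
arm_command([
  [0,0,0],
  [0,0,0.2],
  [0,0,0.4],
  [0,0,0.6],
  [0,0,0.6],
], turn=[0,0,0,0,0], hand=[1,1,1,1,1])

```text
clock: 6.55
eef_pos: [0.5332, -0.0132, 0.1893]
tool_rot: [0.698, 0.716, -0.0, -0.0]
ft_force: [-2.1, 0.4, 1.3]
grip_width: 0.0082
```

Request:
arm_command([
  [0,0,0.2],
  [0,0,0.3],
  [0,0,0.4],
  [0,0,0.5],
  [0,0,0.5],
], turn=[0,0,0,0,0], hand=[1,1,1,1,1])

```text
clock: 6.97
eef_pos: [0.5333, -0.0131, 0.184]
tool_rot: [0.698, 0.716, -0.0, -0.0]
ft_force: [-3.4, 0.7, 2.4]
grip_width: 0.0084
```

Request:
arm_command([
  [0,-0.03,0.1],
  [0,-0.03,0.2],
  [0,-0.03,0.3],
  [0,-0.03,0.4],
  [0,-0.03,0.4],
], turn=[0,0,0,0,0], hand=[1,1,1,1,1])

```text
clock: 7.38
eef_pos: [0.5333, -0.0132, 0.18]
tool_rot: [0.698, 0.716, -0.0, -0.0]
ft_force: [-4.4, 0.5, 2.5]
grip_width: 0.008
```

Request:
arm_command([
  [0,0,0.1],
  [0,0,0.2],
  [0,0,0.2],
], turn=[0,0,0], hand=[1,1,1])

```text
clock: 7.63
eef_pos: [0.5333, -0.0132, 0.178]
tool_rot: [0.698, 0.716, -0.0, -0.0]
ft_force: [-4.0, -0.7, 1.7]
grip_width: 0.0081
```

Request:
arm_command([
  [0,-0.02,0.1],
  [0,-0.02,0.1],
  [0,-0.02,0.1],
], turn=[0,0,0], hand=[1,1,1])

```text
clock: 7.88
eef_pos: [0.5333, -0.0132, 0.1772]
tool_rot: [0.698, 0.716, 0.0, 0.0]
ft_force: [-4.5, -0.0, 2.4]
grip_width: 0.0081
```

Request:
arm_command([
  [0,0,0.1],
  [0,0,0.1],
  [0,0,0.1],
], turn=[0,0,0], hand=[1,1,1])

```text
clock: 8.13
eef_pos: [0.5333, -0.0132, 0.1764]
tool_rot: [0.698, 0.716, 0.0, 0.0]
ft_force: [-4.2, 0.6, 4.6]
grip_width: 0.0084
```

Request:
arm_command([
  [0,0,0.1],
  [0,0,0.1],
  [0,0,0.1],
], turn=[0,0,0], hand=[1,1,1])

```text
clock: 8.38
eef_pos: [0.5332, -0.0132, 0.1764]
tool_rot: [0.698, 0.716, 0.0, 0.0]
ft_force: [-5.5, -0.0, 8.2]
grip_width: 0.0082
```

Request:
arm_command([
  [0,0,0.1],
  [0,0,0.1],
  [0,0,0.1],
], turn=[0,0,0], hand=[1,1,1])

```text
clock: 8.63
eef_pos: [0.5333, -0.0132, 0.1764]
tool_rot: [0.698, 0.716, 0.001, 0.001]
ft_force: [-8.7, 0.2, 13.3]
grip_width: 0.0081
```

It has stopped dead at TCP z 0.1764 (predicted 0.1766), with the force rising about 5 N per commanded mm. I press a little more.

Request:
arm_command([
  [0,0,0.1],
  [0,0,0.2],
  [0,0,0.2],
  [0,0,0.2],
], turn=[0,0,0,0], hand=[1,1,1,1])

```text
clock: 8.97
eef_pos: [0.5333, -0.0132, 0.1763]
tool_rot: [0.698, 0.716, 0.001, 0.001]
ft_force: [-11.7, 0.5, 22.9]
grip_width: 0.0081
```

```bash
python3 - <<'E'
from h import *
look("w5",.204)
p,d=camera("side"); cv2.imwrite("pics/side5.png",cv2.resize(p[170:350,300:540,::-1],None,fx=3,fy=3))
o=get_obs();print(o["clock"],o["ft_force"],o["eef_pos"])
E
```

```text
t 8.9667 eef [ 0.5333 -0.0132  0.1763] yang 1.43 w 0.008132459046784429 F [-11.75   0.51  22.91]
shift cm [-0.28 -0.13 -2.37] turn 0.025
plate [0.5423 0.0214 0.208 ] ((0.5307747721672058, -0.008693479001522064), (0.060244932770729065, 0.0205677580088377), 81.91629028320312) 0.2037658139993567
pl -0.04 [0.5281 0.5327 0.537 ]
pl -0.03 [0.5281 0.5325 0.537 ]
pl -0.02 [0.5264 0.5323 0.5382]
pl -0.01 [0.5259 0.5321 0.5381]
pl 0.0 [0.5222 0.5321 0.5416]
pl 0.01 [0.5276 0.5319 0.5362]
pl 0.02 [0.5275 0.5317 0.536 ]
lip -0.0 300 [0.5232 0.5261 0.5411] 0.1539
lip 0.02 727 [0.5232 0.5311 0.5405] 0.1538
lip 0.04 651 [0.5285 0.531  0.5335] 0.1506
lip 0.06 437 [0.5283 0.5307 0.5331] 0.1506
9.0667 [-11.35741807   0.43651051  23.66498387] [ 0.5333312  -0.0132255   0.17628593]
```

View pics/side5.png

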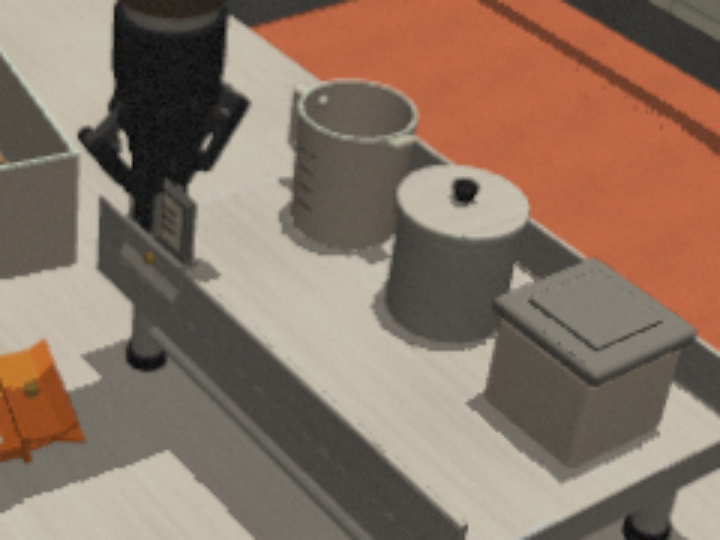

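The side picture shows the holder astride the lip in front of the jug, card outwards and front leg outside the lip, with the goods in place. Plate top is at 0.204 (expected 0.150 + 0.054), and the push is 23 N and steady, so I hand in.

```bash
python3 -c "
from workcell import *
job_done(); print(get_obs()['ft_force'])"
```

```text
the job is handed in; nothing more can be done
the job is handed in; nothing more can be done
```

I took the small grey holder off the bin wall and pressed it down onto the shelf's front lip, in front of the jug. I handed in while still gripping it and pressing down; the hand-in gives no verdict.

**Seating:** it stopped dead at TCP height 0.1763 m against the 0.1766 m I expected. The plate top measured 0.204 m, so the saddle is home on the lip. The push at hand-in was about 23 N and steady.

**Alignment:** the plate is within about 1 mm of the lip line. It is parallel to the lip within about 0.01 rad. It sits about 2 mm from the spot squarely in front of the jug, at y of about -0.013 m.

**Side picture:** the card faces outwards and the front leg is outside the lip. The goods on the shelf look undisturbed. I could not see the leaf itself behind the lip. I last saw the bin just after the lift; it looked unmoved then, and I did not measure its shift.

**Check that disagreed:** there is a sideways force of about 11 N towards the robot at the end. It grew with the push, and I think it is the front leg bearing on the lip. It was steady and well inside the limits.

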